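Uncover the hot sealing-wax pot with the lid lifter

ROBOT

A 6-joint arm with a two-finger parallel gripper is mounted at the origin on the work surface. World frame = base frame: x ahead of the robot, y to its left, z up, the work surface at z = 0. Lengths are in m, angles in degrees, forces in N, time in s.
With the tool pointing down it reaches from about 0.25 to 0.725 m from the base axis. Payload 9.7 kg.
Tool frame: the origin (TCP) lies where the fingers leave the gripper's body, on its centre line; the fingertips stand 73 mm ahead of it and the grasp point (between the pads) lies 54 mm ahead of it; y points along the fingers, x is the direction in which the jaws open and shut, and the axes are right-handed (so a half turn about y gives the same grasp; the last joint's range is limited). The gripper opens to 85 mm and grips with 20 to 120 N. Pads are 22 mm wide; open, the fingers measure 114 mm over their backs; the gripper's body (76 mm by 85 mm) begins 54 mm behind the grasp point. The pads swing forward as they close: fully open they stand 13 mm farther back than shut.
Start: joints at [-63.255, 4.979, 10.078, 95.1, 0, 90], TCP at [0.248, -0.491, 0.304] pointing down, gripper open.
Joint ranges: [-179.16, 179.16], [-48.56, 103.87], [-65.8, 70.77], [-126.05, 130.52], [-82.76, 87.17], [-180, 180]. Speed limits (degrees/s): [127.2, 127.2, 147.25, 180, 180, 180].

INTERFACE

Orientations are given as [roll, pitch, yaw] about the fixed x, y, z axes, in that order (R = Rz(yaw) Ry(pitch) Rx(roll)).
In Python, from workcell import sensors, imaging, bot, models gives the robot as it stands.
- The arm moves only by the tool arm_command, never from a script. Its argument "rows" is one flat list of numbers, 7 for each row, row after row: the shift along the tool's x, y, z in cm, then the turn, a rotation vector about the tool's x, y, z in degrees, then the gripper's target within -1 to 1 (fully open at 1, half-way at 0, shut at -1). A call has 1 to 12 rows; each row is the pose to reach, as a shift and turn from the pose commanded when the call began, along the tool's axes at that moment; what a row does not reach only later rows make up. A row lasts 1/12 s, in which the tool goes at most 41.7 mm and 7.16 degrees, less where a joint would pass 70% of its speed; a pose out of reach is approached as far as the arm can. A call with a gripper value outside its range is refused whole. The fingers move at their own pace and stop on an object; "force" is the grip in N (left out, the last holds). Time passes only in rows, so rows that repeat a pose let the fingers close. It gives the time, the measured TCP pose, the force and the opening at its end, in the units of the state.
- sensors.get_obs(): the state, without advancing time (a new reading comes with each control period).
- imaging.camera(name): name is "scene" or "top" or "wrist"; returns a dict with "pixels" (400x640x3 uint8, blue, green, red), "z_map" (400x640 float32, m along the optical axis (not along the pixel's ray), 0 where there is no reading), "camera_matrix" (3x3 intrinsics, pixels), "world_from_camera" (4x4, takes a point from camera to world coordinates). Camera axes: x right, y up, looking along -z (the intrinsics and any distortion apply to the point x, -y, -z); pixel columns grow to the right and rows downward; lengths in m; the calibration is good to about 2 mm. A picture is of the moment at which its call begins.
- bot.job_done(): hands the job in, once; it reports no verdict.
Trained networks look in the newest picture that a camera, given by its name, has taken for a name from the list of things; names that differ only in an ending like _2 or _b are one class to them, and where a whole thing is asked for, a point or a joint stands for the part that bears it (a point fixed in the world has none). Each returns a list of dicts, best first, with "conf" (0 to 1); they miss things now and then, are a little off and sometimes report something else, mostly with a low value. They report only what shows in the picture. A call takes as long as a camera call. They do not tell look-alikes from the thing itself.
- models.search_frame(thing, camera): "extent" ([centre column, centre row, width, height] in pixels, round what is visible of it).
- models.spot_point(thing, camera): "location" ([column, row] in pixels: a listed point, or the origin of a listed thing).
The state is a dict: "time": time; "q": joint angles; "qd": joint speeds; "joint_efforts": joint torques, N m; "ee_pos": TCP position; "tcp_rot": TCP orientation; "wrist_force": force on the tool from outside, world axes, zero at the start; "torque": the same for the moment, N m; "opening": finger opening in m.
Only numpy, scipy, OpenCV 4.12 (cv2) and the standard library are available. Lean on these libraries where they do the work, as an engineer would, in place of code of your own. Each camera call takes 0.05 s, during which the arm holds its last target.

TASK

Open the hot bottle-sealing pot so that it can be filled: take the T-handled lid lifter from its rack, hook it under the low loop of the lid, lift the lid off level and balanced, set it down gently and centrally on the plate of the height-adjustable stand, unhook, and hang the lifter back in its rack. The lid and pot are hot, so touch them with the lifter only, and never lean or wrench on the lid with it, tip it or drop it; leave everything else on the bench where it is.

Things in the scene. Friction and masses are not known exactly. Their poses are not given: they have to be found in the camera images.
- pot: Fixed electric pot for bottle-sealing wax, standing empty: black round heater base, 190 mm across, 52 mm high, grey knob at its front (-x), carrying an open steel pot of 170 mm outer and 162 mm inner diameter, rim at z = 130 mm. Origin on the axis at the bench, z up. Ear handles on its y sides reach 104 mm from the axis, at z = 102 mm.
- lid: Loose round steel lid on the pot, 0.45 to 0.65 kg with its dial. Origin on its axis, at the underside of the flange (lying on the rim); z up. Flange 176 mm across, its flat top at z = 4 mm; a solid boss 152 mm across reaches down to z = -16 mm, inside the pot.
- loop (a point): Middle of the lid's low steel loop: 8 mm round bar along the lid's y axis, at x = 0, z = 21 mm of the lid; legs at y = +34 and -34. Clear space between bar and lid top: 13 mm. The lid balances 5 to 22 mm nearer the dial than here (unknown, new each time; hung 5 mm off balance it leans about 6 degrees): lift a few mm, see which side stays down, lower, shift the hook that way, lift again.
- dial_top (a point): Centre of the top face of the dial thermometer on the lid: 40 mm across, standing 20 mm above the lid's top, at the lid's y = +62 mm. It makes that side of the lid the heavier one.
- lifter: Loose T-handled lid lifter, 0.26 kg, hanging in its rack. Origin in the middle of its wooden cross-bar (18 mm in x, 100 mm along y, 22 mm in z; grip it at the middle across x, from above); z up. A steel shank goes down from the bar's middle and ends 128 mm below the origin in a hook that points to +x.
- hook (a point): Middle of the hook's seat, 121 mm below the lifter's origin (z = -121 mm): top of a flat bill, 8 mm wide in y, 7 mm thick, flat underneath. It runs from the shank's front face at x = -10 mm (shank back at -18) to its tip at x = +16 mm. A lip at x = 10 to 16 mm rises 3 mm above the seat, so the tip is 10 mm high: it passes under the loop with 3 mm to spare.
- rack: Fixed steel rack for the lifter. Origin at the bench below the bar's place; z up. Two level prongs along x at y = +34 and -34 mm, 10 mm wide, top at z = 155 mm; upturned tips at x = -33 to -27 mm (11 mm high), stops at x = 30 to 40 (10 mm high), posts at x = 55. The lifter's bar lies across both prongs at x = 0 (bar centre z = 166), hook pointing to +x.
- stand: Fixed round stand: green foot 116 mm across, with a clamped post on its axis carrying a bare level plate, 190 mm across, pale metal with three black rubber strips. Origin on the axis at the bench, z up. The plate's height is adjustable: its top is anywhere from z = 55 to 110 mm and is not measured. A lid standing on it has its origin 16 mm above the plate's top.
- tape: Loose roll of tape, brown, 100 mm across, 48 mm high. Origin at the centre of its underside. Leave it alone.
- stamp: Loose wooden seal stamp, 30 mm across, 70 mm high. Origin at its foot. Leave it alone.
- flask: Loose amber bottle, 72 mm across, 190 mm high. Origin at its foot. Leave it alone.
- bottle: Loose green bottle with a red cap, 74 mm across, 240 mm high. Origin at its foot. Leave it alone.
- jar: Loose clear jar with a red lid, 84 mm across, 100 mm high. Origin at its foot. Leave it alone.
- carton: Loose cardboard box, 100 x 130 x 90 mm. Origin at the centre of its underside. Leave it alone.
There are look-alikes about, which are no part of the job. What is meant by the lid is not orange, and is the larger of those in its own colour.

How it is judged:
By the outcome, as a careful person would: the job done as asked, in the order asked, and still so for the second after the job is handed in, with the robot touching nothing.
It also fails if it takes over 72 s, if anything falls off the work surface, if the arm or the gripper's body presses on something with over 40 N, if the wrist force passes 120 N, or if a joint passes its speed limit or range.

## Working session

There is one attempt and no reset: what is moved stays moved. The work goes in short steps, Python scripts to look and compute and a tool call to move; the robot and the scene stay as the last step left them, time stands still between calls to the robot, and variables do not carry over. Pictures are saved under pics/ and viewed, and the job is handed in when it is done.

Besides the shell and the picture viewer there is one more tool, called as name(argument=value, ...) on one line, values as JSON. arm_command: Moves the arm, as the interface text tells. Its arguments: {"type":"object","properties":{"rows":{"type":"array","items":{"type":"number"}},"force":{"type":"number"}},"required":["rows"]}

```bash
ls; mkdir -p pics; cat > h.py <<'E'
import numpy as np, cv2
from workcell import sensors, imaging, bot, models
def shot(cam,fn=None):
    d=imaging.camera(cam)
    if fn: cv2.imwrite('pics/'+fn,d['pixels'])
    return d
def px2w(d,u,v,z=None,depth=None):
    K=d['camera_matrix'];T=np.array(d['world_from_camera'])
    r=np.array([(u-K[0,2])/K[0,0],-(v-K[1,2])/K[1,1],-1.0])
    if z is not None:
        w=T[:3,:3]@r; s=(z-T[2,3])/w[2]; return T[:3,3]+s*w
    if depth is None: depth=d['z_map'][int(round(v)),int(round(u))]
    return T[:3,:3]@(r*depth)+T[:3,3]
def w2px(d,p):
    K=d['camera_matrix'];T=np.linalg.inv(np.array(d['world_from_camera']))
    c=T[:3,:3]@np.array(p)+T[:3,3]
    return np.array([K[0,2]+K[0,0]*c[0]/-c[2],K[1,2]+K[1,1]*(-c[1])/-c[2]])
def cloud(d):
    K=d['camera_matrix'];T=np.array(d['world_from_camera']);Z=d['z_map']
    v,u=np.mgrid[0:Z.shape[0],0:Z.shape[1]]
    c=np.stack([(u-K[0,2])/K[0,0]*Z,-(v-K[1,2])/K[1,1]*Z,-Z],-1)
    W=c@T[:3,:3].T+T[:3,3]; W[Z==0]=np.nan
    return W
E
python3 - <<'E'
from h import *
np.set_printoptions(precision=4,suppress=True)
print(sensors.get_obs())
for c in ['scene','top','wrist']:
    d=shot(c,c+'0.png'); print(c,d.keys(),d['camera_matrix'],d['world_from_camera'])
    for t in ['pot','lid','loop','dial_top','lifter','hook','rack','stand']:
        for r in models.spot_point(t,c)[:4]:
            u,v=r['location']
            print(t,np.round(r['location']),round(r['conf'],2),px2w(d,min(max(u,0),639),min(max(v,0),399)))
E
```

```text
pics
{'time': 0.0, 'q': array([-63.2549,   5.0111,  10.0338,  95.0985,   0.0003,  89.9991]), 'qd': array([-0.0225,  0.0468, -0.1436, -0.1174,  0.0532,  0.0301]), 'joint_efforts': array([ -0.    , -52.039 ,  46.48  ,   0.0162,   0.    ,   0.    ]), 'ee_pos': array([ 0.2475, -0.491 ,  0.3032]), 'tcp_rot': array([-89.9997,   0.0757, -63.254 ]), 'wrist_force': array([ 0.2766, -0.1959,  0.8024]), 'torque': array([0.0242, 0.012 , 0.0386]), 'opening': 0.08570290418869524}
scene dict_keys(['pixels', 'z_map', 'camera_matrix', 'world_from_camera']) [[420.6035   0.     322.9851]
 [  0.     420.6035 186.1484]
 [  0.       0.       1.    ]] [[-0.7169 -0.3787  0.5854  1.3087]
 [ 0.6972 -0.3981  0.5962  0.9316]
 [ 0.0073  0.8355  0.5494  0.8628]
 [ 0.      0.      0.      1.    ]]
pot [283. 203.] 0.81 [0.6215 0.0474 0.0648]
pot [354. 198.] 0.28 [0.3987 0.1581 0.0324]
lid [412. 207.] 0.9 [0.2789 0.3162 0.0164]
lid [278. 175.] 0.77 [ 0.5869 -0.0135  0.1298]
lid [289. 155.] 0.47 [ 0.339  -0.2595  0.0086]
loop [415. 203.] 0.62 [0.2807 0.3258 0.0403]
loop [289. 154.] 0.49 [ 0.336  -0.2617  0.0113]
dial_
[... 1007 characters left out ...]
175]
loop [442. 253.] 0.61 [ 0.354  -0.2571  0.0319]
dial_top [233. 273.] 0.77 [0.2832 0.3702 0.0417]
dial_top [346. 167.] 0.68 [0.5954 0.0425 0.1504]
dial_top [444. 240.] 0.65 [ 0.3921 -0.2703  0.0139]
lifter [466. 194.] 0.59 [ 0.5277 -0.272   0.1787]
hook [365. 128.] 0.59 [ 0.7145 -0.012   0.0997]
rack [442. 200.] 0.97 [ 0.5169 -0.2642  0.0103]
rack [346. 165.] 0.18 [0.6008 0.0436 0.1527]
wrist dict_keys(['pixels', 'z_map', 'camera_matrix', 'world_from_camera']) [[321.6766   0.     316.1253]
 [  0.     321.6766 198.6427]
 [  0.       0.       1.    ]] [[ 0.4505  0.8623  0.2312  0.3068]
 [-0.8928  0.4351  0.1166 -0.4609]
 [-0.0001 -0.2589  0.9659  0.3746]
 [ 0.      0.      0.      1.    ]]
```

View pics/scene0.png

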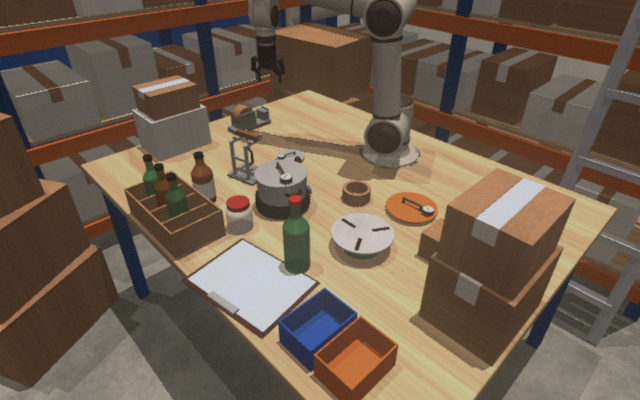

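View pics/top0.png

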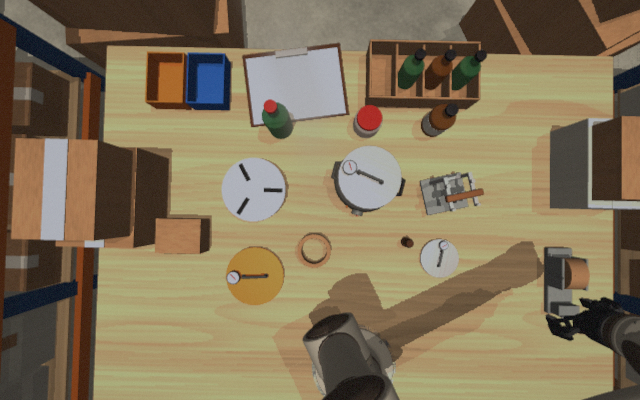

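View pics/wrist0.png

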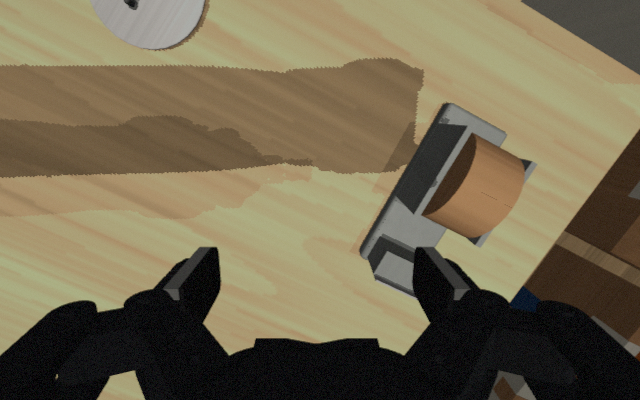

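```bash
python3 - <<'E'
from h import *
np.set_printoptions(precision=4,suppress=True)
d=shot('top');p=d['pixels']
a=cv2.resize(p[140:220,325:405],None,fx=5,fy=5,interpolation=cv2.INTER_CUBIC)
b=cv2.resize(p[155:235,410:490],None,fx=5,fy=5,interpolation=cv2.INTER_CUBIC)
s=shot('scene');q=s['pixels']
c=cv2.resize(q[100:190,215:295],None,fx=5,fy=4.444,interpolation=cv2.INTER_CUBIC)
e=cv2.resize(q[145:220,245:320],None,fx=400/75,fy=400/75,interpolation=cv2.INTER_CUBIC)
cv2.imwrite('pics/crop0.png',cv2.resize(np.vstack([np.hstack([a,b]),np.hstack([e,c])]),(600,600)))
for nm,d in (('top',d),('scene',s)):
    W=cloud(d);np.save(nm+'W.npy',W)
    ok=np.isfinite(W[...,0])
    def reg(x0,x1,y0,y1,z0,z1):
        m=ok&(W[...,0]>x0)&(W[...,0]<x1)&(W[...,1]>y0)&(W[...,1]<y1)&(W[...,2]>z0)&(W[...,2]<z1)
        return W[m]
    for n,r in dict(lidflange=(.45,.7,-.13,.12,.128,.140),dial=(.5,.7,-.1,.12,.147,.165),loopz=(.45,.7,-.13,.12,.141,.175),plate=(.4,.68,.17,.45,.04,.12),bar=(.4,.65,-.4,-.2,.168,.2),rackhi=(.4,.7,-.4,-.16,.12,.2)).items():
        P=reg(*r)
        if len(P)>4: print(nm,n,len(P),'mean',P.mean(0),'med',np.median(P,0),'min',P.min(0),'max',P.max(0))
        if n=='bar' and len(P)>4:
            c=cv2.minAreaRect((P[:,:2]*1000).astype(np.float32));print(c)
E
```

```text
top lidflange 2879 mean [ 0.5705 -0.0259  0.1349] med [ 0.5673 -0.0262  0.1349] min [ 0.485  -0.11    0.1285] max [0.6599 0.0647 0.1399]
top dial 250 mean [0.5879 0.016  0.1544] med [0.5872 0.0276 0.1544] min [ 0.5559 -0.0572  0.1487] max [0.6143 0.0525 0.16  ]
top loopz 253 mean [0.5877 0.0159 0.1543] med [0.587  0.0276 0.1544] min [ 0.5559 -0.0572  0.142 ] max [0.6143 0.0525 0.16  ]
top plate 3191 mean [0.535  0.312  0.0576] med [0.535  0.312  0.0576] min [0.4426 0.2178 0.0497] max [0.6277 0.4062 0.0647]
top bar 269 mean [ 0.5252 -0.2698  0.1769] med [ 0.525  -0.2696  0.1774] min [ 0.4843 -0.3186  0.168 ] max [ 0.5684 -0.2216  0.1823]
((525.8489379882812, -270.3487854003906), (69.76419830322266, 97.53671264648438), 15.65027141571045)
top rackhi 581 mean [ 0.5342 -0.2673  0.165 ] med [ 0.5299 -0.2702  0.1659] min [ 0.4843 -0.3186  0.121 ] max [ 0.5885 -0.2195  0.1823]
scene lidflange 1031 mean [ 0.5794 -0.0182  0.1317] med [ 0.5812 -0.0191  0.1317] min [ 0.4888 -0.1084  0.1281] max [0.663  0.0676 0.1398]
scene dial 107 mean [0.5934 0.021  0.1507] med [0.5937 0.0318 0.1506] min [ 0.5599 -0.0538  0.1471] max [0.6193 0.0568 0.1551]
scene loopz 126 mean [0.5957 0.025  0.1497] med [0.5972 0.0347 0.1502] min [ 0.5599 -0.0538  0.1414] max [0.6193 0.0586 0.1551]
scene plate 2089 mean [0.5434 0.3192 0.0547] med [0.5448 0.3202 0.0547] min [0.4432 0.2194 0.0469] max [0.6346 0.4107 0.0596]
scene bar 77 mean [ 0.5311 -0.2662  0.173 ] med [ 0.5312 -0.2644  0.1731] min [ 0.5108 -0.3166  0.1681] max [ 0.5495 -0.2218  0.1787]
((529.1758422851562, -269.0617980957031), (21.395055770874023, 98.63216400146484), 14.410399436950684)
scene rackhi 347 mean [ 0.5452 -0.2603  0.1558] med [ 0.54   -0.2597  0.156 ] min [ 0.4861 -0.317   0.1201] max [ 0.5961 -0.2141  0.1787]
```

View pics/crop0.png

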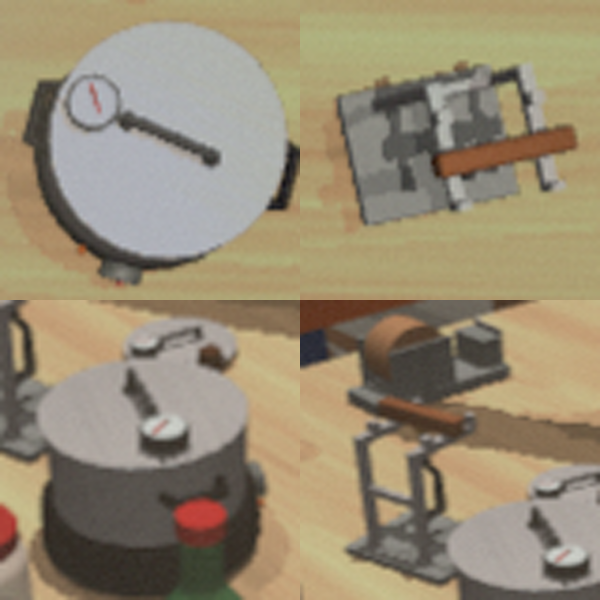

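```bash
python3 - <<'E'
from h import *
np.set_printoptions(precision=4,suppress=True)
Ws={n:np.load(n+'W.npy') for n in('top','scene')}
def reg(W,x0,x1,y0,y1,z0,z1):
    m=np.isfinite(W[...,0])&(W[...,0]>x0)&(W[...,0]<x1)&(W[...,1]>y0)&(W[...,1]<y1)&(W[...,2]>z0)&(W[...,2]<z1)
    return W[m]
for n,W in Ws.items():
    B=reg(W,.2,.9,-.5,.6,-.015,.008)
    A=np.c_[B[:,:2],np.ones(len(B))]; k=np.linalg.lstsq(A,B[:,2],rcond=None)[0]; print(n,'bench plane',k, k@[.55,0,1],k@[.53,.3,1],k@[.53,-.27,1])
    # circle fits from flange edge via minEnclosing
    for nm,r in dict(lid=(.45,.7,-.13,.12,.128,.140),plate=(.4,.68,.17,.45,.05,.064),bottle=(.6,.8,.15,.35,.2,.26),jar=(.62,.8,-.1,.05,.09,.11),flask=(.6,.8,-.3,-.1,.15,.2)).items():
        P=reg(W,*r)
        if len(P)>10:
            c,rad=cv2.minEnclosingCircle((P[:,:2]*1000).astype(np.float32)); print(nm,c,rad,P[:,2].max())
E
```

```text
top bench plane [ 0.0019 -0.0002  0.0002] 0.001255627476342696 0.0011657020937271192 0.0012625074221693392
lid (572.2999267578125, -22.885578155517578) 88.00379180908203 0.1399139303472987
plate (536.5332641601562, 312.4083251953125) 95.99504089355469 0.06354407562766151
bottle (733.999755859375, 241.92750549316406) 16.800745010375977 0.2441476358986565
jar (747.4746704101562, -22.707223892211914) 36.80965805053711 0.1061336854325785
flask (749.7505493164062, -229.09999084472656) 16.868642807006836 0.19498879683930637
scene bench plane [ 0.0087  0.0005 -0.0064] -0.001590007432016356 -0.0016178487918942523 -0.0018947953875037352
lid (574.291015625, -19.838809967041016) 90.16712951660156 0.1397796543618396
plate (538.5178833007812, 312.6613464355469) 98.20556640625 0.0595650506048353
bottle (736.2357177734375, 245.53048706054688) 18.583173751831055 0.24116714703947784
jar (704.2117309570312, 12.062228202819824) 90.97244262695312 0.10981664570292937
flask (755.3497924804688, -226.3571014404297) 17.914316177368164 0.19105856286795864
```

arm_command(rows=[-3,0,1.5,0,-7,0,0,-2,0,4.5,0,-14,0,0,-1,0,8,0,-21,0,0,0,0,11,0,-28,0,0,0,0,14,0,-35,0,0,0,0,17,0,-42,0,0,0,0,20,0,-49,0,0,0,0,22,0,-56,0,0,0,0,24,0,-63,0,0,0,0,26,0,-70,0,0,-2.5,0,26,0,-76,0,0,-2.5,0,26,0,-76,0,0])

```text
time: 2.45
ee_pos: [0.4684, -0.3493, 0.303]
tcp_rot: [-89.8, 0.1, 13.2]
wrist_force: [-1.5, 1.0, -0.7]
opening: 0.0426
```

```bash
python3 - <<'E'
from h import *
np.set_printoptions(precision=4,suppress=True)
d=shot('wrist','w1.png')
W=cloud(d)
m=np.isfinite(W[...,0])&(W[...,0]>.45)&(W[...,0]<.65)&(W[...,1]>-.36)&(W[...,1]<-.2)&(W[...,2]>.166)&(W[...,2]<.185)
hsv=cv2.cvtColor(d['pixels'],cv2.COLOR_BGR2HSV)
mm=m&(hsv[...,1]>90)
P=W[mm];print(len(P),P.mean(0) if len(P) else 0)
if len(P)>10: print(cv2.minAreaRect((P[:,:2]*1000).astype(np.float32)),np.median(P[:,2]))
B=W[np.isfinite(W[...,0])&(abs(W[...,2])<.01)];print('bench',np.median(B[:,2]))
for t in('lifter','rack','hook'):print(t,[(np.round(r['location']),round(r['conf'],2)) for r in models.spot_point(t,'wrist')[:2]])
E
```

```text
5666 [ 0.5237 -0.2683  0.1763]
((526.3629150390625, -270.7646179199219), (18.834823608398438, 99.820556640625), 13.66104507446289) 0.1771306748540214
bench 0.0006091640709104396
lifter [(array([432., 117.]), 0.64)]
rack [(array([382., 116.]), 0.77)]
hook [(array([390., 114.]), 0.81)]
```

View pics/w1.png

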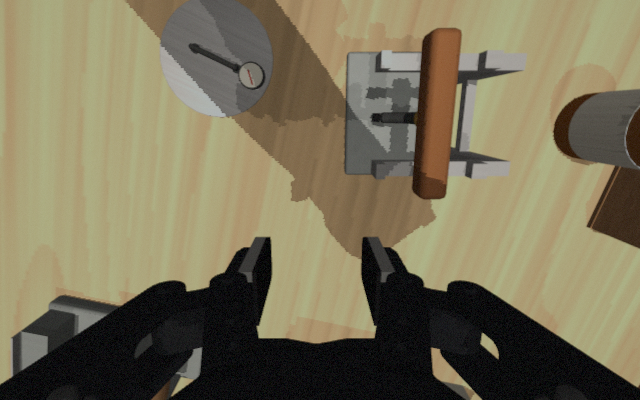

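arm_command(rows=[3,0,3,0,-0.5,0,0,6,0,5.5,0,-0.5,0,0,7.4,2,6.6,0,-0.5,0,0,7.4,3.5,6.6,0,-0.5,0,0,7.4,3.5,6.6,0,-0.5,0,0,7.4,3.5,6.6,0,-0.5,0,0])

```text
time: 3.15
ee_pos: [0.5257, -0.2715, 0.2686]
tcp_rot: [-90.0, 0.1, 13.2]
wrist_force: [0.5, -0.2, 0.5]
opening: 0.0427
```

```bash
python3 - <<'E'
from h import *
np.set_printoptions(precision=4,suppress=True)
o=sensors.get_obs();print(o['ee_pos'],o['tcp_rot'],o['wrist_force'])
d=shot('wrist','w2.png')
W=cloud(d)
m=np.isfinite(W[...,0])&(W[...,0]>.45)&(W[...,0]<.65)&(W[...,1]>-.36)&(W[...,1]<-.2)&(W[...,2]>.166)&(W[...,2]<.185)
hsv=cv2.cvtColor(d['pixels'],cv2.COLOR_BGR2HSV)
mm=m&(hsv[...,1]>90)
P=W[mm];print(len(P),P.mean(0) if len(P) else 0)
if len(P)>10: print(cv2.minAreaRect((P[:,:2]*1000).astype(np.float32)),np.median(P[:,2]))
E
```

```text
[ 0.5257 -0.2715  0.2686] [-89.9614   0.0565  13.1828] [ 0.5147 -0.1929  0.5167]
5472 [ 0.5253 -0.2662  0.1771]
((526.3513793945312, -270.5281982421875), (17.73883056640625, 99.16492462158203), 13.952444076538086) 0.17731059842782726
```

View pics/w2.png

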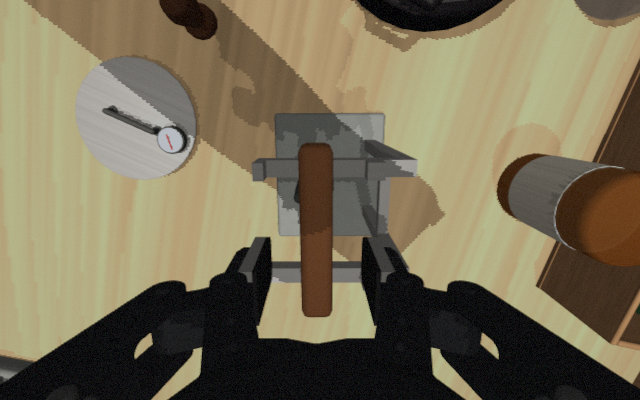

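arm_command(rows=[0.1,2,0.1,0,-0.6,0,0,0.1,4,0.1,0,-0.6,0,0,0.1,4.5,0.1,0,-0.6,0,0,0.1,4.5,0.1,0,-0.6,0,0,0.1,4.5,0.1,0,-0.6,0,-0.5,0.1,4.5,0.1,0,-0.6,0,-1,0.1,4.5,0.1,0,-0.6,0,-1,0.1,4.5,0.1,0,-0.6,0,-1,0.1,4.5,0.1,0,-0.6,0,-1,0.1,4.5,0.1,0,-0.6,0,-1], force=80)

```text
time: 4.03
ee_pos: [0.5271, -0.2704, 0.226]
tcp_rot: [-90.1, -0.1, 13.8]
wrist_force: [-2.5, -1.8, 6.5]
opening: 0.0162
```

```bash
python3 - <<'E'
from h import *
np.set_printoptions(precision=4,suppress=True)
d=shot('wrist','w3.png')
o=sensors.get_obs();print(o['ee_pos'],o['tcp_rot'],o['wrist_force'],o['torque'],o['opening'])
E
```

```text
[ 0.5271 -0.2704  0.226 ] [-90.1345  -0.107   13.8224] [-0.8268 -0.6082  6.438 ] [-0.178   0.3568 -0.0311] 0.01635154158820156
```

View pics/w3.png

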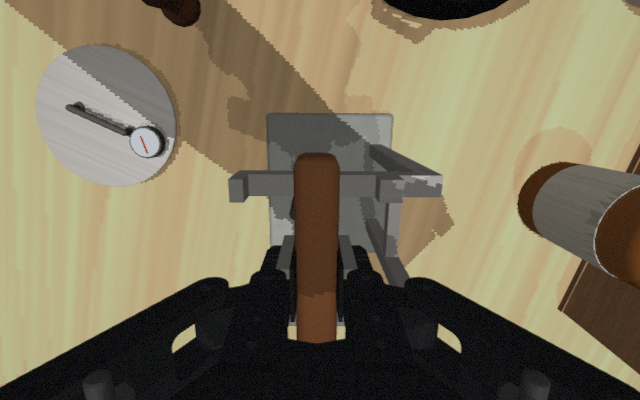

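arm_command(rows=[0,-1,0,0,0,0,-1,0,-2,0,0,0,0,-1,0,-4,0,0,0,0,-1,0,-7,0,0,0,0,-1,0,-10,0,0,0,0,-1,0,-13,0,0,0,0,-1,0,-15,0,0,0,0,-1,0,-15,0,0,0,0,-1])

```text
time: 4.75
ee_pos: [0.527, -0.2699, 0.3797]
tcp_rot: [-90.3, -0.3, 13.8]
wrist_force: [0.1, -0.3, -0.7]
opening: 0.0164
```

```bash
python3 - <<'E'
from h import *
np.set_printoptions(precision=4,suppress=True)
d=shot('wrist','w4.png')
o=sensors.get_obs();print(o['ee_pos'],o['tcp_rot'],o['wrist_force'],o['torque'],o['opening'])
s=shot('scene');cv2.imwrite('pics/s4.png',cv2.resize(s['pixels'][80:230,200:360],None,fx=4,fy=4))
W=cloud(d)
hsv=cv2.cvtColor(d['pixels'],cv2.COLOR_BGR2HSV)
m=np.isfinite(W[...,0])&(abs(W[...,0]-.527)<.07)&(abs(W[...,1]+.27)<.07)&(W[...,2]>.3)&(W[...,2]<.35)&(hsv[...,1]>90)
P=W[m];print(len(P),np.median(P[:,2])); print(cv2.minAreaRect((P[:,:2]*1000).astype(np.float32)))
E
```

```text
[ 0.5272 -0.2701  0.3769] [-90.1686  -0.2016  13.849 ] [ 0.4856  0.2083 -3.4233] [ 0.0299 -0.0255  0.0102] 0.016571476729365077
8370 0.3310421892217249
((527.4946899414062, -262.0550537109375), (80.60493469238281, 47.68182373046875), 80.86868286132812)
```

View pics/s4.png

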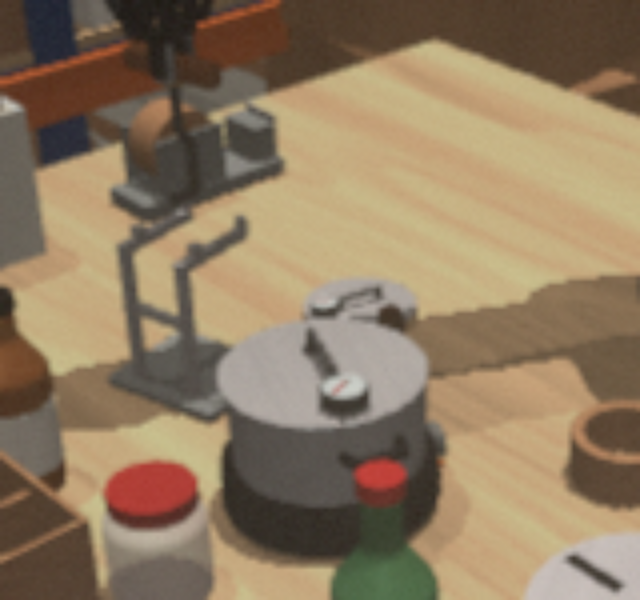

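View pics/w4.png

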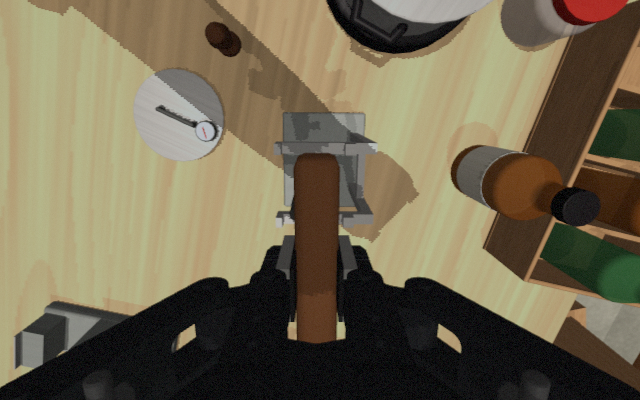

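arm_command(rows=[1,0,2,0,4,0,-1,2,0,5,0,8,0,-1,3,0,8,0,12,0,-1,4,0,11,0,16,0,-1,5,0,14,0,20,0,-1,6,0,17,0,24,0,-1,7,0,20,0,28,0,-1,8,0,23,0,33,0,-1,8.2,0,25.5,0,38,0,-1,8.2,0,26.6,0,41,0,-1,8.2,0,26.6,0,41,0,-1,8.2,0,26.6,0,41,0,-1])

```text
time: 5.85
ee_pos: [0.5425, 0.0084, 0.3727]
tcp_rot: [-90.1, 0.1, -27.0]
wrist_force: [0.7, -0.7, -2.2]
opening: 0.0167
```

```bash
cat > lidpose.py <<'E'
from h import *
np.set_printoptions(precision=4,suppress=True)
import sys
tag=sys.argv[1]
d=shot('wrist','w%s.png'%tag)
o=sensors.get_obs();print(o['ee_pos'],o['tcp_rot'],o['wrist_force'],o['torque'],o['opening'])
for t in('loop','dial_top','lid','hook'):
    for r in models.spot_point(t,'wrist')[:2]:
        u,v=r['location']; z={'loop':.151,'dial_top':.154,'lid':.130,'hook':.15}[t]
        print(t,np.round(r['location'],1),round(r['conf'],2),px2w(d,u,v,z=z))
s=shot('scene');cv2.imwrite('pics/s%s.png'%tag,cv2.resize(s['pixels'][80:230,200:360],None,fx=4,fy=4))
t=shot('top');cv2.imwrite('pics/t%s.png'%tag,cv2.resize(t['pixels'][110:230,300:430],None,fx=4,fy=4))
np.save('w.npy',cloud(d))
E
python3 lidpose.py 5
```

```text
[0.5427 0.0077 0.3729] [-90.0548   0.0698 -27.0404] [-0.0094 -0.454  -3.1868] [-0.0236 -0.0431  0.0419] 0.016397608986108158
loop [358.2 199.4] 0.86 [ 0.5721 -0.021   0.151 ]
dial_top [357.3 135. ] 0.76 [0.5964 0.0337 0.154 ]
lid [354.6 197.3] 0.69 [ 0.5697 -0.0238  0.13  ]
lid [ 8.8 46.1] 0.57 [0.3533 0.2434 0.13  ]
```

View pics/w5.png

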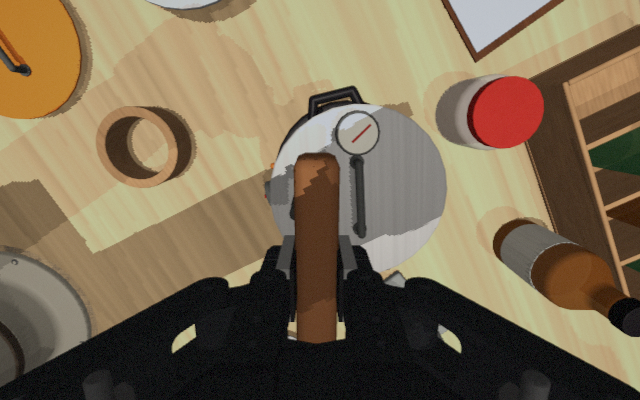

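View pics/s5.png

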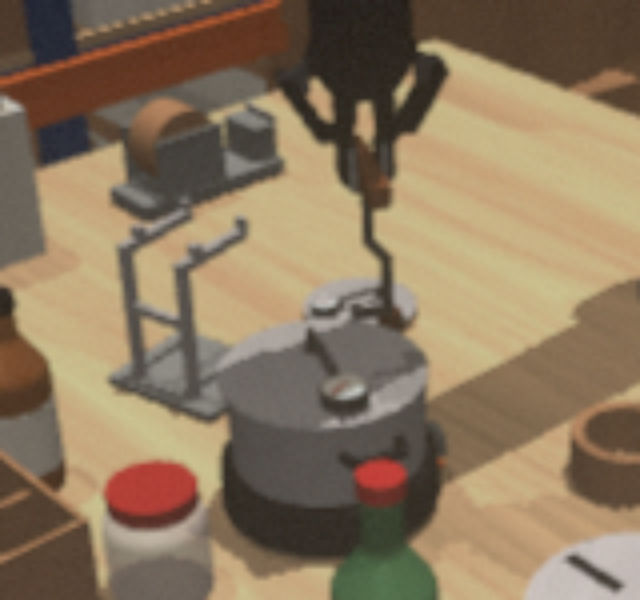

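```bash
python3 - <<'E'
from h import *
np.set_printoptions(precision=4,suppress=True)
d=shot('wrist')
p=d['pixels']; g=cv2.cvtColor(p,cv2.COLOR_BGR2GRAY)
m=np.zeros_like(g); m[150:245,346:376]=(g[150:245,346:376]<75)*255
n,l,st,c=cv2.connectedComponentsWithStats(m); i=1+np.argmax(st[1:,4]); print(st[i])
ys,xs=np.where(l==i)
for f in (lambda y:(y>172)&(y<226),):
    k=f(ys)
    # row centers
    rows=np.arange(172,226); cx=[xs[ys==r].mean() for r in rows]
    a,b=np.polyfit(rows,cx,1); 
    P=[px2w(d,a*r+b,r,z=.155) for r in (165,230)]; print(P,np.degrees(np.arctan2(P[0][1]-P[1][1],P[0][0]-P[1][0]))-90)
W=cloud(d)
q=np.isfinite(W[...,0])&(abs(W[...,2]-.134)<.006)&(abs(W[...,0]-.572)<.1)&(abs(W[...,1]+.02)<.1)
print(np.median(W[q][:,2]))
q=q.astype(np.uint8); cs,_=cv2.findContours(q,cv2.RETR_EXTERNAL,cv2.CHAIN_APPROX_NONE);cn=max(cs,key=cv2.contourArea)[:,0]
E=np.array([px2w(d,u,v,z=.134) for u,v in cn]); 
from scipy.optimize import least_squares
r=least_squares(lambda t:np.hypot(E[:,0]-t[0],E[:,1]-t[1])-.088,[.572,-.022],loss='soft_l1',f_scale=.001);print(r.x,len(E),np.median(abs(r.fun)))
cv2.imwrite('pics/w5c.png',cv2.resize(p[90:290,250:460],None,fx=3.5,fy=3))
# dial circle
c=cv2.HoughCircles(cv2.medianBlur(g,3)[100:170,325:395],cv2.HOUGH_GRADIENT,1.2,50,param1=100,param2=15,minRadius=14,maxRadius=30);print(c)
if c is not None: print(px2w(d,c[0,0,0]+325,c[0,0,1]+100,z=.154))
E
```

```text
[346 150  22  87 786]
[array([0.5856, 0.0083, 0.155 ]), array([ 0.5608, -0.0493,  0.155 ])] -23.308927859025474
0.13467035813353198
[ 0.5748 -0.0227] 660 0.002103346175589188
[[[30.6 33.  19.4]]]
[0.5966 0.0346 0.154 ]
```

View pics/w5c.png

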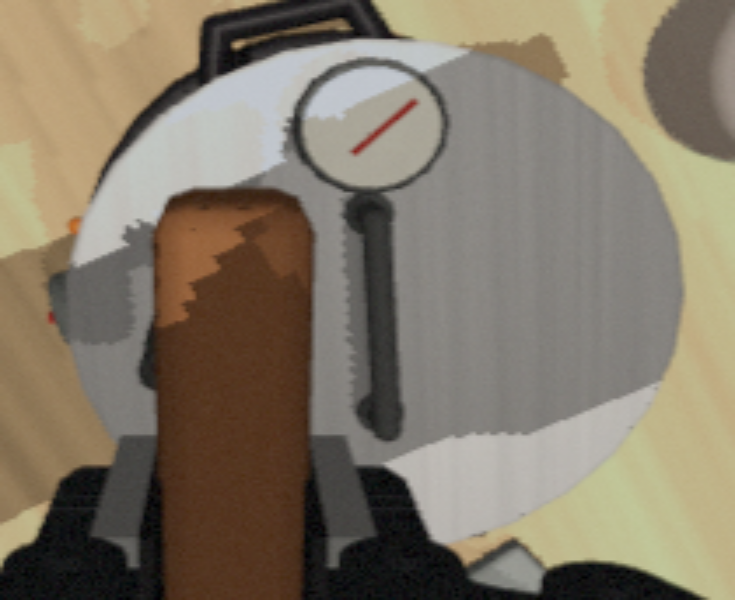

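arm_command(rows=[0.2,1.5,-0.1,0,-1.3,0,-1,0.2,3,-0.1,0,-2.6,0,-1,0.2,4,-0.1,0,-2.6,0,-1,0.2,4,-0.1,0,-2.6,0,-1,0.2,4,-0.1,0,-2.6,0,-1])

```text
time: 6.67
ee_pos: [0.5439, 0.006, 0.3338]
tcp_rot: [-90.0, 0.0, -24.6]
wrist_force: [0.3, 0.8, -2.8]
opening: 0.0166
```

```bash
python3 lidpose.py 6; python3 - <<'E'
import cv2
from h import *
s=shot('scene');cv2.imwrite('pics/s6b.png',cv2.resize(s['pixels'][130:210,245:345],None,fx=7,fy=7,interpolation=cv2.INTER_CUBIC))
E
```

```text
[0.5441 0.006  0.3345] [-89.9902  -0.017  -24.5697] [ 0.3442 -0.5147 -2.6919] [-0.0072  0.0039 -0.0069] 0.016458654216944656
loop [360.9 213.7] 0.69 [ 0.5719 -0.0226  0.151 ]
dial_top [362.9 134.1] 0.73 [0.5977 0.0368 0.154 ]
lid [356.6 204.8] 0.62 [ 0.5716 -0.0208  0.13  ]
hook [316.1 267.3] 0.75 [ 0.5178 -0.052   0.15  ]
```

View pics/w6.png

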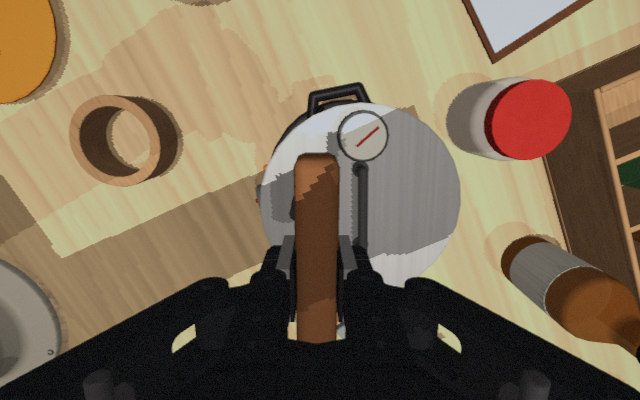

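View pics/s6b.png

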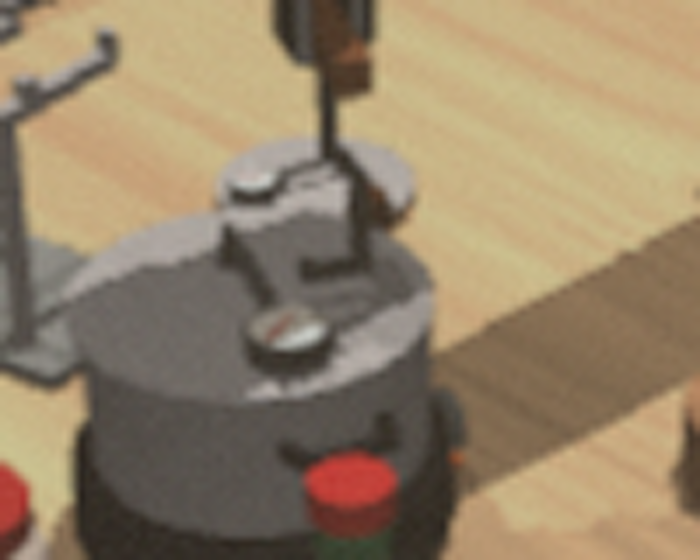

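arm_command(rows=[0,0.5,0,0,0,0,-1,0,0.8,0,0,0,0,-1,0,1.0,0,0,0,0,-1,0,1.1,0,0,0,0,-1,0,1.1,0,0,0,0,-1,0,1.1,0,0,0,0,-1])

```text
time: 7.57
ee_pos: [0.5441, 0.0062, 0.3228]
tcp_rot: [-90.0, 0.0, -24.6]
wrist_force: [0.5, -0.3, -2.1]
opening: 0.0168
```

```bash
python3 - <<'E'
import cv2
from h import *
np.set_printoptions(precision=4,suppress=True)
s=shot('scene');cv2.imwrite('pics/s7b.png',cv2.resize(s['pixels'][130:210,245:345],None,fx=7,fy=7,interpolation=cv2.INTER_CUBIC))
o=sensors.get_obs();print(o['ee_pos'],o['tcp_rot'],o['wrist_force'],o['torque'],o['opening'])
E
```

```text
[0.5441 0.0062 0.323 ] [-89.996   -0.0034 -24.5578] [ 0.1662 -0.0111 -1.5941] [-0.0345  0.      0.0002] 0.016199989160816473
```

View pics/s7b.png

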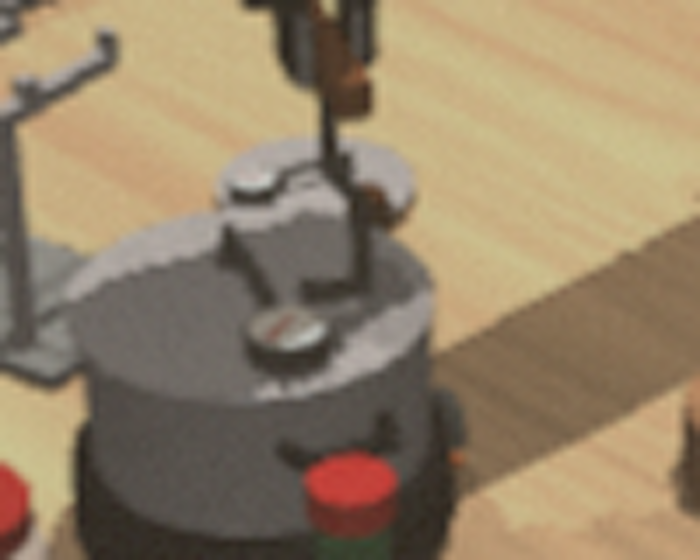

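arm_command(rows=[0.5,-0.05,0,0,0,0,-1,1,-0.05,0,0,0,0,-1,1.5,-0.05,0,0,0,0,-1,2.0,-0.05,0,0,0,0,-1,2.5,-0.05,0,0,0,0,-1,2.5,-0.05,0,0,0,0,-1])

```text
time: 8.12
ee_pos: [0.5677, -0.0047, 0.3229]
tcp_rot: [-90.0, 0.0, -24.6]
wrist_force: [-0.1, 0.2, -2.9]
opening: 0.0161
```

```bash
python3 - <<'E'
import cv2
from h import *
np.set_printoptions(precision=4,suppress=True)
s=shot('scene');cv2.imwrite('pics/s8b.png',cv2.resize(s['pixels'][130:210,245:345],None,fx=7,fy=7,interpolation=cv2.INTER_CUBIC))
shot('wrist','w8.png')
o=sensors.get_obs();print(o['ee_pos'],o['tcp_rot'],o['wrist_force'],o['torque'],o['opening'])
E
```

```text
[ 0.567  -0.0044  0.3231] [-90.0121   0.0298 -24.5698] [ 0.0069 -0.2062 -2.2083] [ 0.0446 -0.0342  0.0446] 0.016357712988657847
```

View pics/s8b.png

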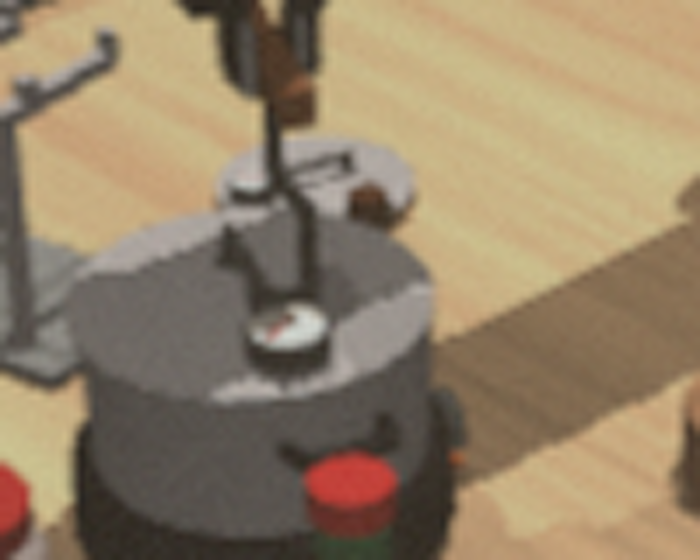

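View pics/w8.png

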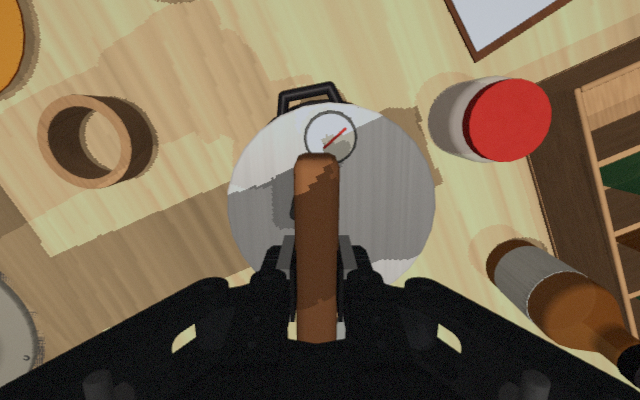

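arm_command(rows=[0.6,0,0,0,0,0,-1,1.2,0,0,0,0,0,-1,1.2,0,0,0,0,0,-1,1.2,-0.2,0,0,0,0,-1,1.2,-0.35,0,0,0,0,-1,1.2,-0.4,0,0,0,0,-1,1.2,-0.4,0,0,0,0,-1,1.2,-0.4,0,0,0,0,-1])

```text
time: 8.88
ee_pos: [0.5777, -0.0091, 0.3276]
tcp_rot: [-90.0, -0.0, -24.6]
wrist_force: [0.3, 0.2, -2.3]
opening: 0.0165
```

```bash
cat > look.py <<'E'
import cv2,sys
from h import *
from scipy.optimize import least_squares
np.set_printoptions(precision=4,suppress=True)
tag=sys.argv[1]; c=np.array([float(v) for v in sys.argv[2].split(',')]) if len(sys.argv)>2 else np.array([.573,-.0215,.134])
O=[sensors.get_obs()]
d=shot('wrist','w%s.png'%tag)
s=shot('scene');cv2.imwrite('pics/s%s.png'%tag,cv2.resize(s['pixels'][130:210,245:345],None,fx=7,fy=7,interpolation=cv2.INTER_CUBIC))
t=shot('top')
O.append(sensors.get_obs())
for o in O: print(o['time'],o['ee_pos'],o['tcp_rot'],o['wrist_force'],o['torque'],o['opening'])
yaw=np.radians(O[-1]['tcp_rot'][2]); X=np.array([np.cos(yaw),np.sin(yaw)]);Y=np.array([-X[1],X[0]])
for n,q in(('wrist',d),('scene',s),('top',t)):
    W=cloud(q);L=(W[...,:2]-c[:2]);lx=L@X;ly=L@Y
    m=np.isfinite(W[...,2])&(np.hypot(lx,ly)<.08)&(abs(W[...,2]-c[2])<.015)&~((abs(lx)<.012)&(abs(ly)<.045))&~(np.hypot(lx,ly-.062)<.024)
    P=np.c_[lx[m],ly[m],W[m][:,2]]
    if len(P)<50: print(n,len(P));continue
    r=least_squares(lambda k:P[:,0]*k[0]+P[:,1]*k[1]+k[2]-P[:,2],[0,0,c[2]],loss='soft_l1',f_scale=.001).x
    print(n,len(P),'slope deg x,y',np.degrees(r[:2]),'z0',r[2])
E
python3 look.py 9
```

```text
8.8833 [ 0.5777 -0.0091  0.3276] [-89.9923  -0.0137 -24.5503] [ 0.3161  0.2257 -2.3281] [-0.024   0.0349  0.0206] 0.016508764980517697
9.0333 [ 0.5777 -0.0092  0.3274] [-90.0002  -0.0001 -24.5476] [-0.0308  0.2859 -1.9977] [-0.007  -0.0519  0.0048] 0.016837397510494966
wrist 15374 slope deg x,y [-0.0009 -0.0018] z0 0.13469929200454575
scene 701 slope deg x,y [-0.0105  0.0158] z0 0.13158911803570733
top 588 slope deg x,y [ 0.3487 -0.5088] z0 0.1352943307448843
```

View pics/s9.png

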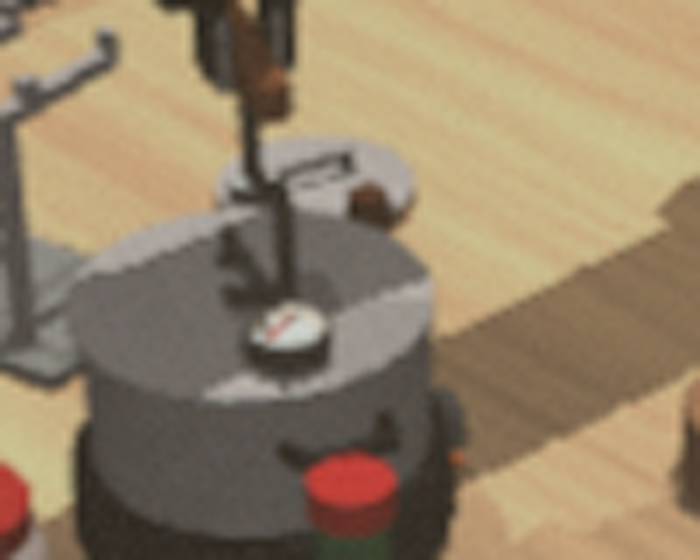

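arm_command(rows=[0,-0.15,0,0,0,0,-1,0,-0.3,0,0,0,0,-1,0,-0.4,0,0,0,0,-1,0,-0.4,0,0,0,0,-1,0,-0.4,0,0,0,0,-1])

```text
time: 9.45
ee_pos: [0.5777, -0.0092, 0.331]
tcp_rot: [-90.0, 0.0, -24.6]
wrist_force: [-0.1, 0.1, -8.8]
opening: 0.0165
```

```bash
python3 look.py 10
```

```text
9.45 [ 0.5777 -0.0092  0.331 ] [-90.0143   0.0345 -24.5533] [-0.1491  0.0613 -8.833 ] [ 0.0091  0.0433 -0.004 ] 0.016452525668813996
9.6 [ 0.5777 -0.0092  0.3311] [-90.0083   0.0242 -24.556 ] [ 0.6381 -0.2496 -7.1903] [ 0.0039 -0.0078  0.0057] 0.016521731479999576
wrist 15258 slope deg x,y [-0.1053  1.0344] z0 0.13716041096795034
scene 678 slope deg x,y [-0.1367  1.0314] z0 0.13406219913147954
top 598 slope deg x,y [-0.152   0.8769] z0 0.13742637115280196
```

arm_command(rows=[0,-0.15,0,0,0,0,-1,0,-0.3,0,0,0,0,-1,0,-0.3,0,0,0,0,-1,0,-0.3,0,0,0,0,-1,0,-0.3,0,0,0,0,-1])

```text
time: 10.02
ee_pos: [0.5778, -0.0092, 0.3344]
tcp_rot: [-90.0, -0.0, -24.6]
wrist_force: [-0.0, 0.1, -7.3]
opening: 0.0161
```

```bash
python3 look.py 11
```

```text
10.0167 [ 0.5778 -0.0092  0.3344] [-89.9995  -0.0034 -24.5519] [-0.0319  0.0719 -7.3474] [ 0.006  -0.0001 -0.0079] 0.016134201268379417
10.1667 [ 0.5777 -0.0092  0.3343] [-90.001    0.0044 -24.5544] [-0.3506  0.541  -7.5937] [-0.0105 -0.016   0.0229] 0.0168077977503363
wrist 15244 slope deg x,y [-0.0651  1.0361] z0 0.14054503973578883
scene 687 slope deg x,y [0.083  1.0062] z0 0.13731670492143955
top 612 slope deg x,y [0.1851 0.8833] z0 0.1409123101152226
```

arm_command(rows=[0,0.2,0,0,0,0,-1,0,0.4,0,0,0,0,-1,0,0.6,0,0,0,0,-1,0,0.7,0,0,0,0,-1,0,0.7,0,0,0,0,-1,0,0.7,-0.15,0,0,0,-1,0,0.7,-0.15,0,0,0,-1,0,0.5,-0.15,0,0,0,-1,0,0.3,-0.15,0,0,0,-1,0,0,-0.15,0,0,0,-1,0,0,-0.15,0,0,0,-1,0,0,-0.15,0,0,0,-1])

```text
time: 11.17
ee_pos: [0.5772, -0.0106, 0.3344]
tcp_rot: [-90.0, 0.0, -24.6]
wrist_force: [-0.1, 0.9, -8.1]
opening: 0.0162
```

```bash
python3 look.py 12
```

```text
11.1667 [ 0.5772 -0.0106  0.3344] [-90.0013   0.0069 -24.5525] [-0.1358  0.8547 -8.1457] [0.0468 0.0439 0.0526] 0.016230372658479958
11.3167 [ 0.5771 -0.0105  0.3341] [-90.0096   0.022  -24.5519] [-0.427   0.3512 -7.3627] [ 0.0188 -0.0562 -0.0553] 0.016439570821546064
wrist 15505 slope deg x,y [-0.1343 -0.5666] z0 0.1408489201262446
scene 707 slope deg x,y [-0.0632 -0.4146] z0 0.13775311559033165
top 639 slope deg x,y [-0.3249 -0.6201] z0 0.14073490747360506
```

arm_command(rows=[0,-0.7,0,0,0,0,-1,0,-1.6,0,0,0,0,-1,0,-2.5,0,0,0,0,-1,0,-3.2,0,0,0,0,-1,0,-3.5,0,0,0,0,-1,-0.34,-3.5,0.58,0,0,0,-1,-0.86,-3.5,1.45,0,0,0,-1,-1.54,-3.5,2.6,0,0,0,-1,-2.4,-3.5,4.05,0,0,0,-1,-3.26,-3.5,5.5,0,0,0,-1,-4.1,-3.5,6.9,0,0,0,-1,-5,-3.5,8.4,0,0,0,-1])

```text
time: 12.32
ee_pos: [0.566, 0.0886, 0.3689]
tcp_rot: [-90.0, 0.0, -24.5]
wrist_force: [-0.1, 0.6, -7.3]
opening: 0.0163
```

arm_command(rows=[-0.86,0,1.45,0,0,0,-1,-1.7,0,2.9,0,0,0,-1,-2.6,0,4.35,0,0,0,-1,-3.4,0,5.8,0,0,0,-1,-4.3,0,7.2,0,0,0,-1,-5.15,0,8.7,0,0,0,-1,-6,0,10.1,0,0,0,-1,-6.9,0,11.6,0,0,0,-1,-7.7,0,13,0,0,0,-1,-8.6,0,14.5,0,0,0,-1,-9.4,0,15.9,0,0,0,-1,-10.2,0,17.2,0,0,0,-1])

```text
time: 13.32
ee_pos: [0.5445, 0.2875, 0.369]
tcp_rot: [-90.0, 0.0, -24.5]
wrist_force: [0.3, -0.0, -8.1]
opening: 0.0166
```

arm_command(rows=[-0.7,0,1.2,0,0,0,-1,-1.2,0,2.1,0,0,0,-1,-1.6,0,2.7,0,0,0,-1,-1.85,0,3.1,0,0,0,-1,-1.95,0,3.3,0,0,0,-1,-1.95,0,3.3,0,0,0,-1,-1.95,0,3.3,0,0,0,-1,-1.95,0,3.3,0,0,0,-1])

```text
time: 13.98
ee_pos: [0.5414, 0.3229, 0.3695]
tcp_rot: [-90.0, -0.0, -24.6]
wrist_force: [0.8, 0.7, -7.8]
opening: 0.0165
```

```bash
python3 look.py 13 .537,.3125,.178; python3 - <<'E'
from h import *
t=shot('top');cv2.imwrite('pics/t13.png',cv2.resize(t['pixels'][130:240,200:320],None,fx=5,fy=5,interpolation=cv2.INTER_CUBIC))
s=shot('scene');cv2.imwrite('pics/s13.png',cv2.resize(s['pixels'][120:280,300:460],None,fx=4,fy=4,interpolation=cv2.INTER_CUBIC))
E
```

```text
13.9833 [0.5414 0.3229 0.3695] [-90.0017  -0.0151 -24.5969] [ 0.7764  0.6838 -7.7595] [ 0.0138 -0.042   0.0351] 0.016525418759083574
14.1333 [0.5413 0.3231 0.3695] [-89.9937  -0.0059 -24.5902] [-0.5404 -0.04   -8.5402] [-0.0031 -0.0183 -0.0294] 0.01678505911123588
wrist 15581 slope deg x,y [-0.2713 -0.6939] z0 0.17603444808766838
scene 1059 slope deg x,y [-0.2317 -0.6825] z0 0.1733269519927327
top 1971 slope deg x,y [-0.3457 -0.8583] z0 0.1760129161981655
```

View pics/t13.png

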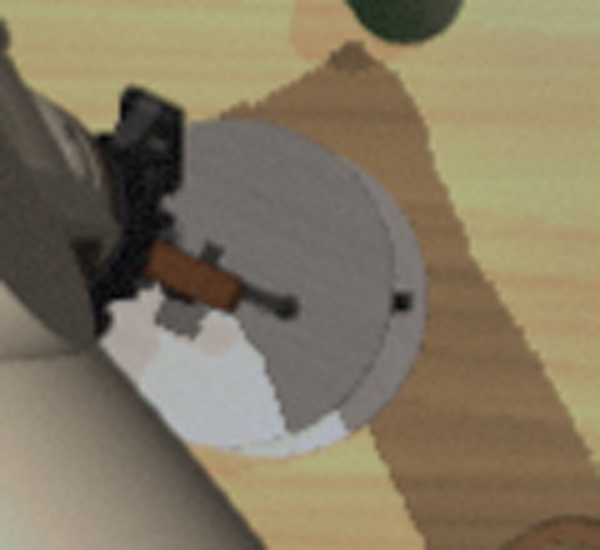

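View pics/s13.png

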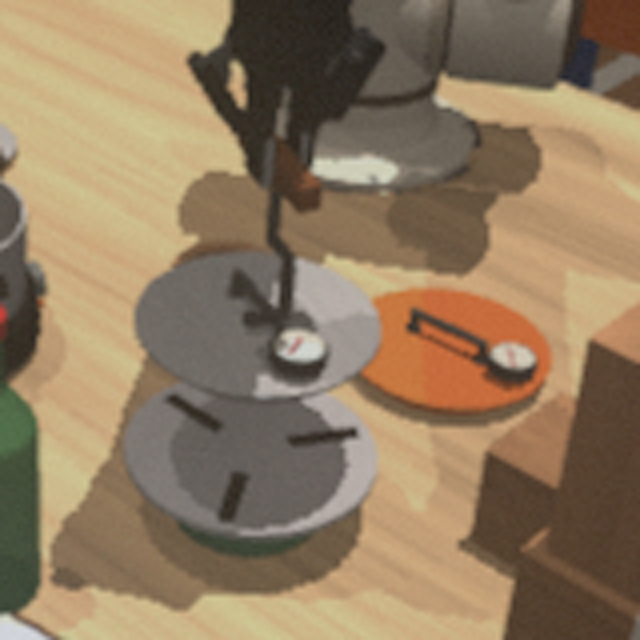

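View pics/w13.png

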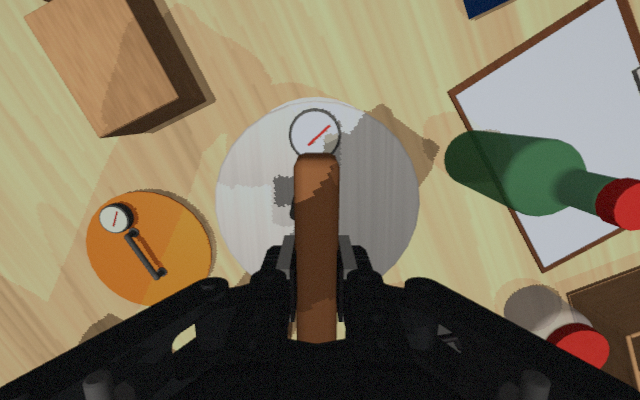

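```bash
python3 - <<'E'
from h import *
from scipy.optimize import least_squares
np.set_printoptions(precision=4,suppress=True)
d=shot('wrist');g=cv2.cvtColor(d['pixels'],cv2.COLOR_BGR2GRAY)
o=sensors.get_obs();print(o['ee_pos'])
yaw=np.radians(-24.57);X=np.array([np.cos(yaw),np.sin(yaw)]);Y=np.array([-X[1],X[0]])
c=cv2.HoughCircles(cv2.medianBlur(g,3)[100:170,280:350],cv2.HOUGH_GRADIENT,1.2,50,param1=100,param2=15,minRadius=18,maxRadius=32);print(c)
D=px2w(d,c[0,0,0]+280,c[0,0,1]+100,z=.1745+.020)
print('dial',D,'lid c',D[:2]-.062*Y)
def edge(d,z,c0,rad,dz):
    W=cloud(d); q=np.isfinite(W[...,0])&(abs(W[...,2]-z)<dz)&(np.hypot(W[...,0]-c0[0],W[...,1]-c0[1])<rad+.02)
    cs,_=cv2.findContours(q.astype(np.uint8),cv2.RETR_EXTERNAL,cv2.CHAIN_APPROX_NONE);cn=max(cs,key=cv2.contourArea)[:,0].astype(float)
    E=np.array([px2w(d,u,v,z=z) for u,v in cn])
    k=abs(np.hypot(E[:,0]-c0[0],E[:,1]-c0[1])-rad)<.012; E=E[k]
    r=least_squares(lambda t:np.hypot(E[:,0]-t[0],E[:,1]-t[1])-t[2],[*c0,rad],loss='soft_l1',f_scale=.0005);return r.x,len(E),np.median(abs(r.fun))
print('wrist lid',edge(d,.176,(.537,.3125),.088,.006))
t=shot('top'); print('top lid',edge(t,.176,(.537,.3125),.088,.007))
s=shot('scene'); print('scene lid',edge(s,.1735,(.537,.3125),.088,.007),'plate',edge(s,.0547,(.537,.3125),.095,.005))
# plate from initial clouds (top0/scene0)
import cv2 as _
for n,z,cam in(('top',.0576,t),('scene',.0547,s)):
    W=np.load(n+'W.npy');q=np.isfinite(W[...,0])&(abs(W[...,2]-z)<.008)&(np.hypot(W[...,0]-.537,W[...,1]-.3125)<.12)
    cs,_=cv2.findContours(q.astype(np.uint8),cv2.RETR_EXTERNAL,cv2.CHAIN_APPROX_NONE);cn=max(cs,key=cv2.contourArea)[:,0].astype(float)
    E=np.array([px2w(cam,u,v,z=z) for u,v in cn])
    r=least_squares(lambda k:np.hypot(E[:,0]-k[0],E[:,1]-k[1])-k[2],[.537,.3125,.095],loss='soft_l1',f_scale=.0005);print(n,'plate0',r.x,np.median(abs(r.fun)))
E
```

```text
[0.5413 0.3233 0.3695]
[[[35.4 34.2 27. ]]]
dial [0.5623 0.3694 0.1945] lid c [0.5365 0.313 ]
wrist lid (array([0.5376, 0.3118, 0.0869]), 499, np.float64(0.0002589738886769194))
top lid (array([0.5364, 0.3098, 0.0858]), 119, np.float64(0.0005871405387943285))
scene lid (array([0.5419, 0.3148, 0.0875]), 146, np.float64(0.0009364577092526791)) plate (array([0.5405, 0.3162, 0.0942]), 123, np.float64(0.0009162346040773317))
top plate0 [0.5352 0.312  0.0935] 0.0006267768935623655
scene plate0 [0.5404 0.316  0.0947] 0.000990725839677617
```

arm_command(rows=[-0.1,0.5,0,0,0,0,-1,-0.17,1.4,0,0,0,0,-1,-0.17,2.5,0,0,0,0,-1,-0.17,3.7,0,0,0,0,-1,-0.17,4.9,0,0,0,0,-1,-0.17,6.1,0,0,0,0,-1,-0.17,7.2,0,0,0,0,-1,-0.17,8.1,0,0,0,0,-1,-0.17,8.8,0,0,0,0,-1,-0.17,9.2,0,0,0,0,-1,-0.17,9.2,0,0,0,0,-1,-0.17,9.2,0,0,0,0,-1])

```text
time: 15.38
ee_pos: [0.5397, 0.3243, 0.2776]
tcp_rot: [-90.0, -0.0, -24.6]
wrist_force: [-0.8, 1.0, -8.4]
opening: 0.0165
```

```bash
python3 look.py 14 .5355,.3125,.0835; python3 - <<'E'
from h import *
t=shot('top');cv2.imwrite('pics/t14.png',cv2.resize(t['pixels'][130:240,200:320],None,fx=5,fy=5,interpolation=cv2.INTER_CUBIC))
s=shot('scene');cv2.imwrite('pics/s14.png',cv2.resize(s['pixels'][120:280,300:460],None,fx=4,fy=4,interpolation=cv2.INTER_CUBIC))
E
```

```text
15.3833 [0.5397 0.3243 0.2776] [-89.9907  -0.0044 -24.553 ] [-0.8048  0.9709 -8.421 ] [ 0.0303 -0.0026  0.0072] 0.016459632163286476
15.5333 [0.5398 0.3244 0.2782] [-89.9432  -0.0383 -24.5532] [ 0.4973  0.3618 -8.0386] [-0.0324 -0.0038 -0.0257] 0.01650307633847478
wrist 15423 slope deg x,y [ 0.0116 -0.708 ] z0 0.08415251179025306
scene 1072 slope deg x,y [ 0.0544 -0.5819] z0 0.08173221626596724
top 1574 slope deg x,y [-0.0068 -0.7061] z0 0.08453997605945592
```

View pics/t14.png

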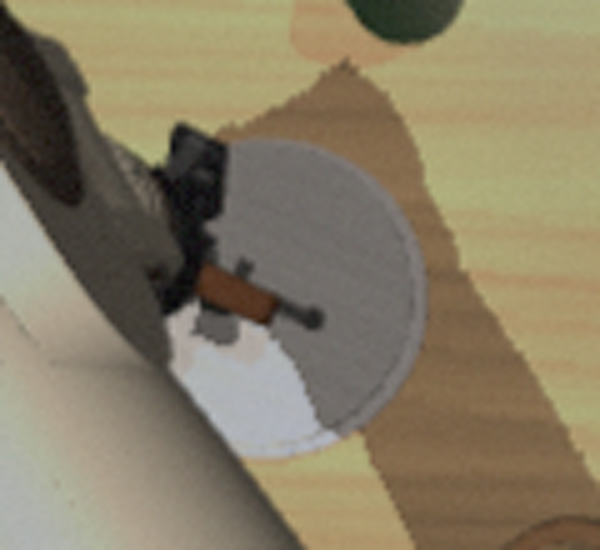

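View pics/s14.png

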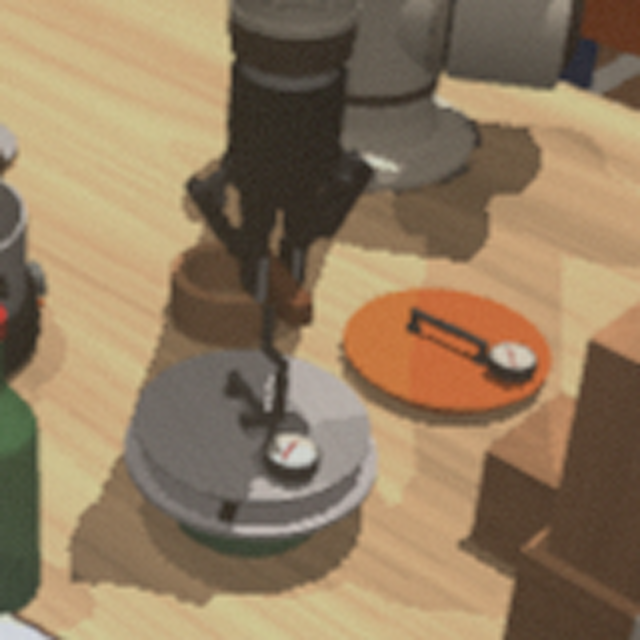

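View pics/w14.png

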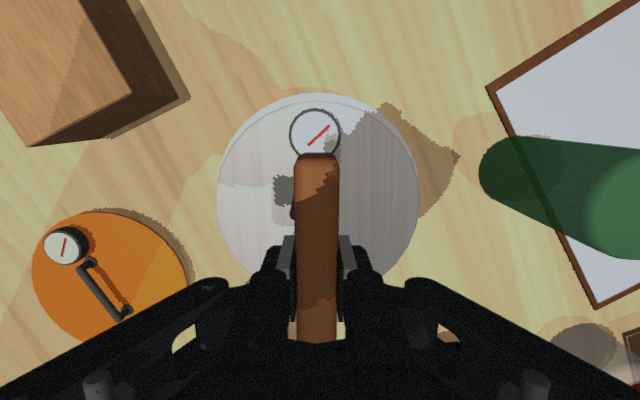

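```bash
cat > cen.py <<'E'
from h import *
import sys
from scipy.optimize import least_squares
np.set_printoptions(precision=4,suppress=True)
zl=float(sys.argv[1])
def edge(d,z,c0,rad,dz,lo=None):
    W=cloud(d); rr=np.hypot(W[...,0]-c0[0],W[...,1]-c0[1]); q=np.isfinite(W[...,0])&(W[...,2]>(lo if lo else z-dz))&(W[...,2]<z+dz+.02)&(rr<rad+.02)
    cs,_=cv2.findContours(q.astype(np.uint8),cv2.RETR_EXTERNAL,cv2.CHAIN_APPROX_NONE);cn=max(cs,key=cv2.contourArea)[:,0].astype(float)
    E=np.array([px2w(d,u,v,z=z) for u,v in cn])
    k=abs(np.hypot(E[:,0]-c0[0],E[:,1]-c0[1])-rad)<.008; E=E[k]
    r=least_squares(lambda t:np.hypot(E[:,0]-t[0],E[:,1]-t[1])-rad,c0,loss='soft_l1',f_scale=.0005);return r.x,len(E),np.median(abs(r.fun))
for n,b,c0 in(('wrist',.0007,(.5355,.3125)),('top',.0012,(.5355,.312)),('scene',-.0016,(.5405,.316))):
    d=shot(n); print(n,'lid',edge(d,zl+b,c0,.0872,.005),'plate',edge(d,.0564+b,c0,.0945,.005))
o=sensors.get_obs();print(o['ee_pos'],o['wrist_force'])
E
python3 cen.py .0834
```

```text
wrist lid (array([0.5364, 0.3128]), 450, np.float64(0.00022776190316901174)) plate (array([0.5353, 0.3103]), 544, np.float64(0.002317021166588308))
top lid (array([0.535 , 0.3129]), 102, np.float64(0.0008706390411222717)) plate (array([0.5347, 0.3144]), 181, np.float64(0.002024872112048548))
scene lid (array([0.5402, 0.3156]), 139, np.float64(0.0009185710668136171)) plate (array([0.5403, 0.316 ]), 107, np.float64(0.0011430468094772023))
[0.5397 0.3243 0.2776] [ 1.1304 -0.4669 -7.544 ]
```

arm_command(rows=[0,0.2,0,0,0,0,-1,0,0.35,0,0,0,0,-1,0,0.45,0,0,0,0,-1,0,0.53,0,0,0,0,-1,0,0.6,0,0,0,0,-1,0,0.66,0,0,0,0,-1,0,0.72,0,0,0,0,-1,0,0.78,0,0,0,0,-1,0,0.84,0,0,0,0,-1,0,0.9,0,0,0,0,-1,0,0.95,0,0,0,0,-1,0,0.95,0,0,0,0,-1])

```text
time: 16.78
ee_pos: [0.5397, 0.3243, 0.2678]
tcp_rot: [-90.0, -0.0, -24.6]
wrist_force: [-0.8, -0.2, -3.3]
opening: 0.0162
```

```bash
python3 look.py 15 .536,.3125,.0765;python3 cen.py .0764
```

```text
16.7833 [0.5397 0.3243 0.2678] [-89.9982  -0.0009 -24.5519] [-0.7775 -0.1766 -3.3402] [ 0.0073 -0.0319 -0.0305] 0.01619833698077471
16.9333 [0.5397 0.3243 0.2679] [-89.9999  -0.0007 -24.5552] [-0.0217  0.1584 -1.8783] [-0.0057 -0.0099  0.0325] 0.016594059547105734
wrist 15757 slope deg x,y [ 0.0051 -0.0022] z0 0.07760066030175143
scene 1046 slope deg x,y [0.0673 0.2064] z0 0.07481756844047975
top 1529 slope deg x,y [ 0.1237 -0.1413] z0 0.07758650911859025
wrist lid (array([0.5361, 0.3128]), 452, np.float64(0.00021775267593961145)) plate (array([0.5365, 0.3129]), 479, np.float64(0.0003032443523584144))
top lid (array([0.5348, 0.3123]), 100, np.float64(0.000735551052044231)) plate (array([0.535 , 0.3131]), 107, np.float64(0.0009289679262191458))
scene lid (array([0.5397, 0.3153]), 135, np.float64(0.001052104831966022)) plate (array([0.5402, 0.3163]), 113, np.float64(0.0010408613671831352))
[0.5397 0.3243 0.2679] [-0.2655 -0.5911 -2.8377]
```

arm_command(rows=[0,0.1,0,0,0,0,-1,0,0.17,0,0,0,0,-1,0,0.17,0,0,0,0,-1,-0.4,0.17,0,0,0,0,-1,-0.9,0.17,0,0,0,0,-1,-1.4,0.17,0,0,0,0,-1,-1.9,0.17,0,0,0,0,-1,-2.4,0.17,0,0,0,0,-1,-2.9,0.17,0,0,0,0,-1,-3.4,0.17,0,0,0,0,-1,-3.8,0.17,0,0,0,0,-1,-3.8,0.17,0,0,0,0,-1])

```text
time: 18.08
ee_pos: [0.5044, 0.3405, 0.2664]
tcp_rot: [-90.0, 0.0, -24.5]
wrist_force: [1.2, -0.2, -2.7]
opening: 0.0165
```

```bash
python3 look.py 16 .536,.3125,.0765;python3 - <<'E'
from h import *
s=shot('scene');cv2.imwrite('pics/s16.png',cv2.resize(s['pixels'][120:280,300:460],None,fx=4,fy=4,interpolation=cv2.INTER_CUBIC))
E
```

```text
18.0833 [0.5044 0.3405 0.2664] [-89.9928   0.0063 -24.513 ] [ 1.2205 -0.1841 -2.732 ] [ 0.0362 -0.0113 -0.0054] 0.01646501810159841
18.2333 [0.5052 0.3401 0.2662] [-89.998   -0.0081 -24.5502] [-0.5368 -0.1684 -3.0943] [-0.026  -0.0021  0.0299] 0.016598513552767057
wrist 14082 slope deg x,y [0.0014 0.0093] z0 0.07759426002457502
scene 1072 slope deg x,y [-0.1366  0.0607] z0 0.07475117908286663
top 1630 slope deg x,y [-0.1575 -0.1894] z0 0.07766131834252811
```

View pics/s16.png

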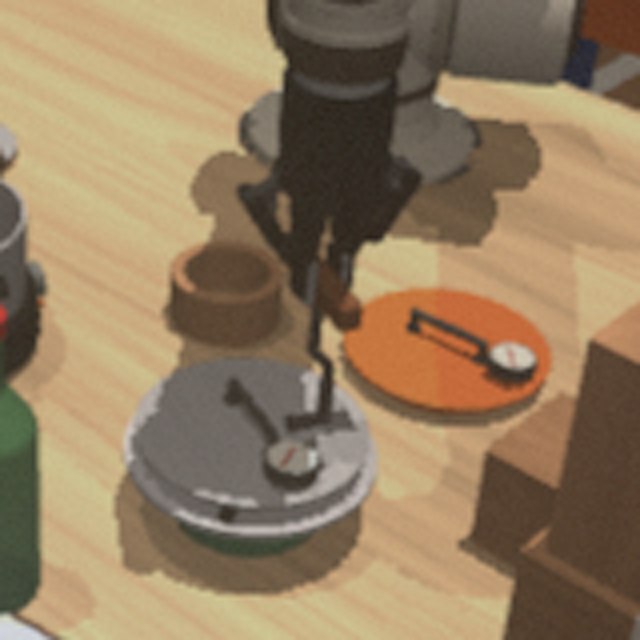

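View pics/w16.png

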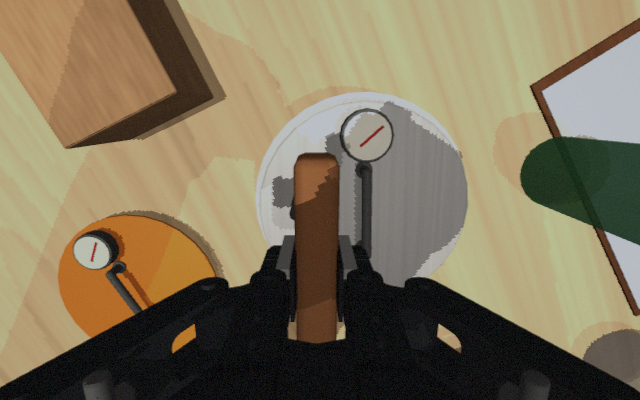

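arm_command(rows=[0,-2,0,0,0,0,-1,0,-4.5,0,0,0,0,-1,0,-7,0,0,0,0,-1,0,-9.5,0,0,0,0,-1,0,-11,0,0,0,0,-1,0.82,-11,-1.64,0,0,0,-1,2.05,-11,-4.1,0,0,0,-1,3.42,-11,-6.83,0,0,0,-1,4.79,-11,-9.56,0,0,0,-1,6.16,-11,-12.3,0,0,0,-1,7.53,-11,-15,0,0,0,-1,8.9,-11,-17.75,0,0,0,-1])

```text
time: 19.28
ee_pos: [0.5123, 0.1401, 0.3762]
tcp_rot: [-90.0, -0.0, -24.6]
wrist_force: [0.3, -0.7, -2.0]
opening: 0.0162
```

arm_command(rows=[1.37,0,-2.73,0,-3.2,0,-1,2.74,0,-5.46,0,-6.4,0,-1,4.11,0,-8.19,0,-9.6,0,-1,5.48,0,-10.92,0,-12.8,0,-1,6.85,0,-13.65,0,-16,0,-1,8.22,0,-16.4,0,-19.2,0,-1,9.59,0,-19.1,0,-22.4,0,-1,10.96,0,-21.8,0,-25.6,0,-1,12.33,0,-24.6,0,-28.8,0,-1,13.7,0,-27.3,0,-32,0,-1,15,0,-30,0,-35.2,0,-1,16.2,0,-32.3,0,-38.4,0,-1])

```text
time: 20.28
ee_pos: [0.5251, -0.2217, 0.3762]
tcp_rot: [-90.0, -0.0, 13.9]
wrist_force: [0.6, 1.4, -1.8]
opening: 0.0167
```

```bash
python3 - <<'E'
from h import *
np.set_printoptions(precision=4,suppress=True)
for i in range(3): shot('wrist')
o=sensors.get_obs();print(o['ee_pos'],o['tcp_rot'],o['wrist_force'])
y=np.radians(o['tcp_rot'][2]);X=np.array([np.cos(y),np.sin(y)]);Z=np.array([-X[1],X[0]])
d=np.array([.5271,-.2704])-o['ee_pos'][:2];print(d@X,d@Z)
E
```

```text
[ 0.5253 -0.2214  0.3755] [-89.9744   0.0438  13.6697] [-0.5218 -0.3408 -2.637 ]
-0.00983526840226886 -0.048007941322552185
```

arm_command(rows=[-0.4,0,-1.8,0,0,0,-1,-0.8,0,-3.8,0,0,0,-1,-0.98,0,-4.8,0,0,0,-1,-0.98,0,-4.8,0,0,0,-1,-0.98,0,-4.8,0,0,0,-1,-0.98,0,-4.8,0,0,0,-1])

```text
time: 20.93
ee_pos: [0.5275, -0.2676, 0.3763]
tcp_rot: [-90.0, -0.0, 13.9]
wrist_force: [-0.5, 0.2, -2.1]
opening: 0.0164
```

```bash
python3 - <<'E'
from h import *
np.set_printoptions(precision=4,suppress=True)
shot('wrist','w17.png')
o=sensors.get_obs();print(o['ee_pos'],o['tcp_rot'],o['wrist_force'])
y=np.radians(o['tcp_rot'][2]);X=np.array([np.cos(y),np.sin(y)]);Z=np.array([-X[1],X[0]])
d=np.array([.5271,-.2704])-o['ee_pos'][:2];print(d@X,d@Z)
E
```

```text
[ 0.5275 -0.2675  0.3764] [-89.9903  -0.0128  13.8793] [-0.3453  0.2473 -2.1389]
-0.0010642167111141253 -0.00274051983019639
```

View pics/w17.png

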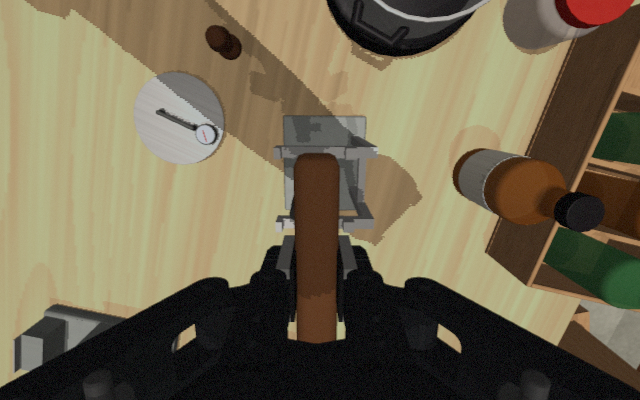

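Correct by dx −0.1, dz −0.27 cm and descend to just above the prongs.

arm_command(rows=[-0.1,0,-0.27,0,0,0,-1,-0.1,1,-0.27,0,0,0,-1,-0.1,3,-0.27,0,0,0,-1,-0.1,5.5,-0.27,0,0,0,-1,-0.1,8,-0.27,0,0,0,-1,-0.1,10.5,-0.27,0,0,0,-1,-0.1,12.5,-0.27,0,0,0,-1,-0.1,13.8,-0.27,0,0,0,-1,-0.1,14.5,-0.27,0,0,0,-1,-0.1,14.5,-0.27,0,0,0,-1,-0.1,14.5,-0.27,0,0,0,-1])

```text
time: 21.9
ee_pos: [0.5272, -0.2711, 0.2318]
tcp_rot: [-90.0, -0.0, 13.9]
wrist_force: [0.2, -0.5, -2.2]
opening: 0.0165
```

```bash
python3 - <<'E'
from h import *
np.set_printoptions(precision=4,suppress=True)
shot('wrist','w18.png')
o=sensors.get_obs();print(o['ee_pos'],o['tcp_rot'],o['wrist_force'])
s=shot('scene');cv2.imwrite('pics/s18.png',cv2.resize(s['pixels'][90:190,200:300],None,fx=6,fy=6,interpolation=cv2.INTER_CUBIC))
E
```

```text
[ 0.5274 -0.2713  0.2324] [-90.055   -0.0621  13.8586] [ 0.5934  0.6198 -2.6206]
```

View pics/w18.png

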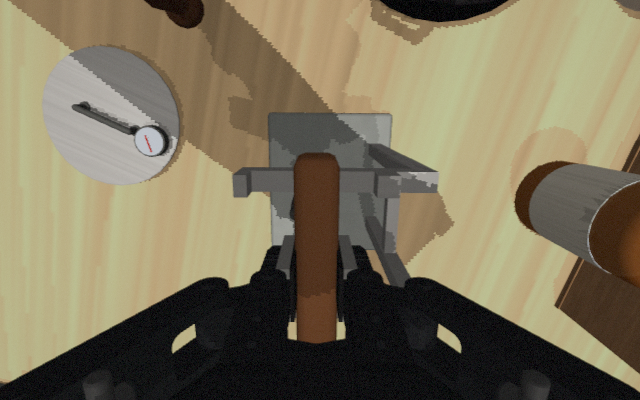

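View pics/s18.png

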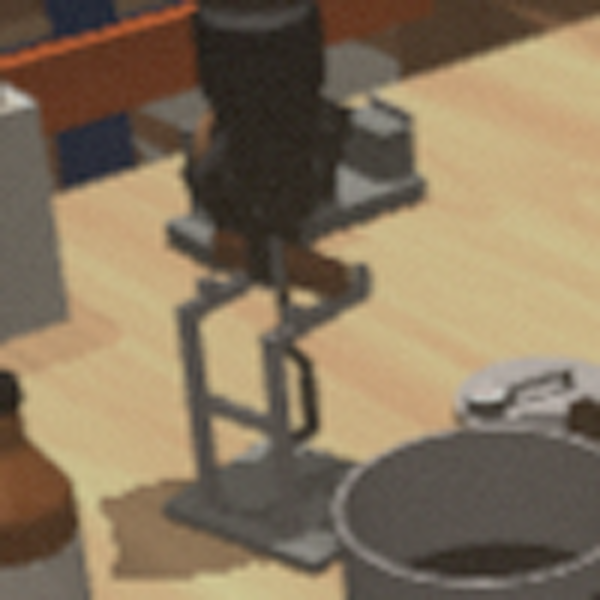

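arm_command(rows=[0,0.25,0,0,0,0,-1,0,0.45,0,0,0,0,-1,0,0.6,0,0,0,0,-1,0,0.6,0,0,0,0,-1,0,0.6,0,0,0,0,-1])

```text
time: 22.42
ee_pos: [0.5272, -0.2714, 0.226]
tcp_rot: [-90.0, -0.1, 13.8]
wrist_force: [-1.6, 0.3, 4.3]
opening: 0.0164
```

arm_command(rows=[0,0,0,0,0,0,-0.6,0,0,0,0,0,0,-0.4,0,0,0,0,0,0,-0.2,0,0,0,0,0,0,0,0,0,0,0,0,0,0,0,0,0,0,0,0,0])

```text
time: 22.92
ee_pos: [0.5271, -0.2713, 0.225]
tcp_rot: [-90.0, 0.0, 13.8]
wrist_force: [0.5, 0.1, -0.2]
opening: 0.0425
```

```bash
python3 - <<'E'
from h import *
np.set_printoptions(precision=4,suppress=True)
d=shot('wrist','w19.png')
o=sensors.get_obs();print(o['ee_pos'],o['tcp_rot'],o['wrist_force'],o['opening'])
W=cloud(d);hsv=cv2.cvtColor(d['pixels'],cv2.COLOR_BGR2HSV)
m=np.isfinite(W[...,0])&(abs(W[...,0]-.525)<.07)&(abs(W[...,1]+.27)<.07)&(W[...,2]>.165)&(W[...,2]<.19)&(hsv[...,1]>90)
print(cv2.minAreaRect((W[m][:,:2]*1000).astype(np.float32)),np.median(W[m][:,2]))
E
```

```text
[ 0.5271 -0.2713  0.2251] [-89.9927   0.0078  13.8437] [-0.7219 -0.3088 -1.1017] 0.042576545148972585
((525.69482421875, -263.1083068847656), (58.20193862915039, 74.48906707763672), 47.691612243652344) 0.17732092302809915
```

View pics/w19.png

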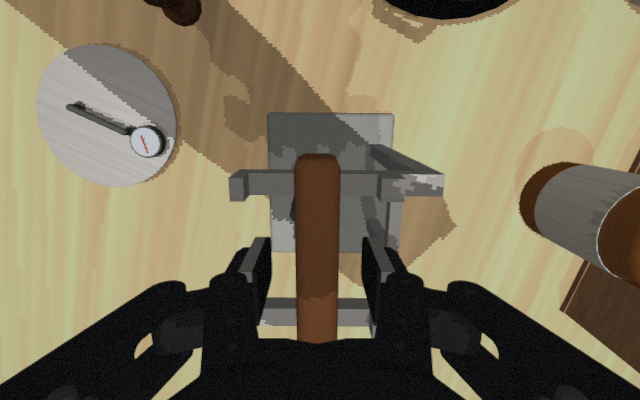

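Released and resting on the prongs. Straight up and away.

arm_command(rows=[0,-1,0,0,0,0,0,0,-3,0,0,0,0,0,0,-6,0,0,0,0,0,0,-9,0,0,0,0,0,0,-12,0,0,0,0,0,-1,-13,-3,0,0,0,0,-3,-13,-6,0,0,0,0,-5,-13,-9,0,0,0,0,-6,-13,-10,0,0,0,0,-6,-13,-10,0,0,0,0,-6,-13,-10,0,0,0,0,-6,-13,-10,0,0,0,0])

```text
time: 23.97
ee_pos: [0.493, -0.382, 0.3556]
tcp_rot: [-90.0, -0.0, 13.9]
wrist_force: [0.3, 0.3, -0.1]
opening: 0.0428
```

```bash
python3 - <<'E'
from h import *
np.set_printoptions(precision=4,suppress=True)
t=shot('top','t20.png');s=shot('scene','s20.png')
o=sensors.get_obs();print(o['time'],o['ee_pos'],o['wrist_force'])
W=cloud(t);m=np.isfinite(W[...,0])&(abs(W[...,0]-.526)<.06)&(abs(W[...,1]+.27)<.06)&(W[...,2]>.171)&(W[...,2]<.19)&(cv2.cvtColor(t['pixels'],cv2.COLOR_BGR2HSV)[...,1]>90)
print(cv2.minAreaRect((W[m][:,:2]*1000).astype(np.float32)),np.median(W[m][:,2]))
E
python3 cen.py .0764
python3 - <<'E'
import cv2,numpy as np
a=cv2.imread('pics/t20.png');b=cv2.imread('pics/s20.png')
cv2.imwrite('pics/f20.png',np.vstack([cv2.resize(a[40:320,100:620],(800,430))[:,:],cv2.resize(b[90:300,80:500],(800,400))])[:830:1][:, :].copy() if 0 else cv2.resize(np.vstack([a[60:300,100:600],b[80:320,80:580]]),(625,600)))
E
```

```text
24.0667 [ 0.4932 -0.3816  0.3556] [-0.1125  0.0573 -0.2047]
((526.8168334960938, -270.73736572265625), (17.55989646911621, 98.56962585449219), 14.472724914550781) 0.17755165132822048Traceback (most recent call last):
  File "cen.py", line 13, in <module>
    d=shot(n); print(n,'lid',edge(d,zl+b,c0,.0872,.005),'plate',edge(d,.0564+b,c0,.0945,.005))
                             ~~~~^^^^^^^^^^^^^^^^^^^^^^
  File "cen.py", line 8, in edge
    cs,_=cv2.findContours(q.astype(np.uint8),cv2.RETR_EXTERNAL,cv2.CHAIN_APPROX_NONE);cn=max(cs,key=cv2.contourArea)[:,0].astype(float)
                                                                                         ~~~^^^^^^^^^^^^^^^^^^^^^^^^
ValueError: max() iterable argument is empty
```

View pics/f20.png

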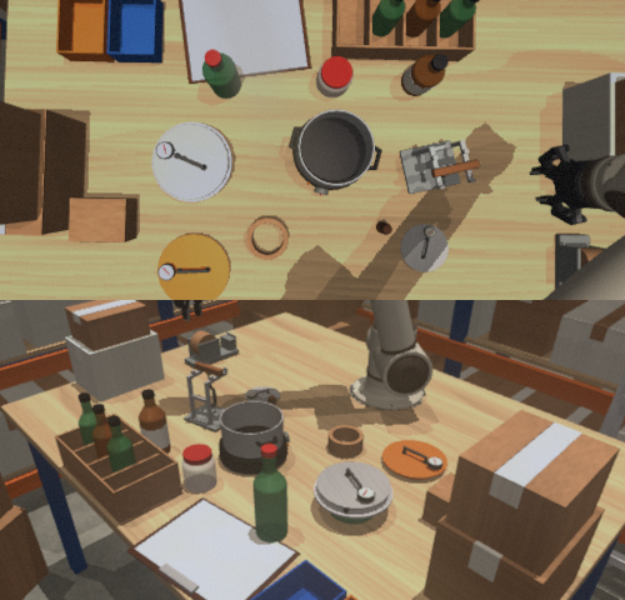

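```bash
sed -i "s/('wrist',.0007,(.5355,.3125)),//" cen.py; python3 cen.py .0764; python3 -c "
from h import *
print(bot.job_done())"
```

```text
top lid (array([0.5347, 0.3115]), 172, np.float64(0.0008471837620173395)) plate (array([0.5352, 0.3121]), 179, np.float64(0.0011097640248699803))
scene lid (array([0.5398, 0.3154]), 141, np.float64(0.0010101156155184893)) plate (array([0.5399, 0.3161]), 103, np.float64(0.0010527680604484196))
[ 0.4932 -0.3818  0.3554] [-0.4173  0.733  -0.0622]
the job is handed in; nothing more can be done
None
```

I took the lid off the pot with the lifter, set it on the stand plate, and hung the lifter back in its rack. I handed the job in at about 24 s of the 72 s allowed; no verdict is reported.

- **Balance:** the first test lift leaned about 1° with the side away from the dial low. I lowered the lid, shifted the hook 1.5 mm that way and lifted again, and it then hung within about 0.7° of level all the way to the stand.
- **Lid on the stand:** it is flat on the plate to within the wrist camera's reading (slope under 0.01°). The top and scene cameras both put its centre within about 1 mm of the plate's.
- **Lifter:** it lies across both prongs within 1 mm of where it hung at the start, at the same height and turned the same way to within 1°.
- **Forces:** the largest wrist-force reading was about 9 N, at the ends of moves.
- **Rest of the bench:** nothing else looks moved in the last pictures, and the gripper was clear of everything.

**Disagreement:** the scene camera places things about 4 to 5 mm away from where the top and wrist cameras do. I used it only to compare the lid with the plate, where this offset cancels out.

**Failed check:** my final centring script crashed once because the wrist camera could no longer see the lid. I reran it with the other two cameras, which gave the figures above.

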